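Close up two tiles in the corner of the layout board

ROBOT

A 6-joint arm with a two-finger parallel gripper is mounted at the origin on the work surface. World frame = base frame: x ahead of the robot, y to its left, z up, the work surface at z = 0. Lengths are in m, angles in rad, forces in N, time in s.
With the tool pointing down it reaches from about 0.425 to 0.95 m from the base axis. Payload 14.7 kg.
Tool frame: the origin (TCP) lies on the centre line of the jaws, within the pads' length; the fingertips stand 19 mm ahead of it and the grasp point (between the pads) is the TCP (r.finger_overhang is the distance from the TCP to the fingertips, in m); z points along the fingers, y is the line along which they close (so a half turn about z gives the same grasp; the last joint's range is limited). The gripper opens to 85 mm and grips with 20 to 120 N. Pads are 22 mm wide; open, the fingers measure 114 mm over their backs; the gripper's body (76 mm by 85 mm) begins 54 mm behind the grasp point. The pads swing forward as they close: fully open they stand 13 mm farther back than shut.
Start: joints at [-1.198, 0.48, 1.596, -0, 1.065, -0.047], TCP at [0.265, -0.594, 0.25] pointing down, gripper open.
Joint ranges: [-2.75, 2.75], [-0.82, 2.05], [0.23, 2.67], [-1.56, 4.7], [0.09, 2.69], [-2.92, 2.92]. Speed limits (rad/s): [1.89, 1.89, 2.39, 3.01, 3.01, 3.01].

INTERFACE

Orientations are given as a unit quaternion [w, x, y, z].
In Python, from bench import r gives the robot as it stands.
- The arm moves only by the tool jog_arm, never from a script. Its argument "targets" is a list of rows, each a list of 2 entries, a list of its own where there are three numbers: the shift along the tool's x, y, z in m, then the turn about the tool's z in degrees. A call has 1 to 12 rows; each row is the pose to reach, as a shift and turn from the pose commanded when the call began, along the tool's axes at that moment; what a row does not reach only later rows make up. A row lasts 1/8 s, in which the tool goes at most 62.5 mm and 10.7 degrees, less where a joint would pass 70% of its speed; a pose out of reach is approached as far as the arm can. A call with a gripper value outside its range is refused whole. "claw" is the closure, from 0 (fully open) to 1 (shut), set as the call begins (left out, the last holds). The fingers move at their own pace and stop on an object; the grip force is fixed at half the most. Time passes only in rows, so rows that repeat a pose let the fingers close. It gives the time, the measured TCP pose, the force, the opening and the grip force at its end, in the units of the state.
- r.observe(): the state, without advancing time (a new reading comes with each control period).
- r.snapshot(name): name is "scene" or "side" or "wrist"; returns a dict with "frame" (384x512x3 uint8, blue, green, red), "fov_y" (degrees; the focal length in pixels is half the picture's height over the tangent of half this angle, whatever the lens; pixels are square), "cx", "cy" (the principal point, pixels), "dist_coeffs" ([k1, k2, p1, p2, k3] as OpenCV has them; the pictures are not rectified), "view" (4x4, takes a point from world to camera coordinates). Camera axes: x right, y up, looking along -z (the intrinsics and any distortion apply to the point x, -y, -z); pixel columns grow to the right and rows downward; lengths in m; the calibration is good to about 2 mm. A picture is of the moment at which its call begins. There is no depth.
- r.finish_job(): hands the job in; it is judged then, once.
The state is a dict: "clock": time; "joint_positions": joint angles; "joint_velocities": joint speeds; "effort": joint torques, N m; "eef_pos": TCP position; "ee_rot": TCP orientation; "contact_force": force on the tool from outside, world axes, zero at the start; "wrist_torque": the same for the moment, N m; "grip_width": finger opening in m; "grasp_force": force on a finger pad.
Only numpy, scipy, OpenCV 4.12 (cv2) and the standard library are available. Lean on these libraries where they do the work, as an engineer would, in place of code of your own. Each camera call takes 0.05 s, during which the arm holds its last target. There are 200 camera calls.

TASK

Two bare stoneware tiles, a square one and a half tile, lie loose on the plywood layout board; with the fingertips push them along the board, gently, up into the corner of its two raised wooden fences, so that one pattern can be painted across both. Both must end flat against the far fence, one of them (whichever lies nearer) also tight against the left-hand fence and the other closed up against it, full edge to full edge without a gap. Only push the tiles, do not pinch or lift them, and leave everything else on the bench where it is.

Things in the scene. Friction and masses are not known exactly. Their poses are not given: they have to be found in the camera images.
- layout_board: Plywood board 340 (x) by 460 mm (y), fixed to the bench, placed and slightly turned anew each time; origin under its centre at bench level, x away from the robot, y to the left. Upper face 15 mm above the bench. Two wooden fences 20 mm wide stand 14 mm above that face: along the far edge (inner face at board x = +150 mm) and the left edge (inner face at y = +210 mm). Near and right edges are open.
- corner (a point): The inner corner of the two fences, on the board's upper face, at (150, 210, 15) mm in the board's frame; axes as the board's.
- square_tile: Loose square tile, dark grey bare stoneware, 120 x 120 x 12 mm, 0.27 to 0.43 kg, flat on the board, left or right of the half tile; origin at the centre of its underside, axes along its sides. Starts turned up to 0.25 rad from the board, its far edge 40 to 80 mm short of the far fence. Slides with ordinary friction (a few N); its edges chip if the fingers press or squeeze with over 60 N.
- half_tile: Loose half tile of the same stoneware, 120 (its x) by 60 mm (its y), 12 mm thick, 0.13 to 0.22 kg, flat on the board, long sides towards the far fence (within 0.25 rad) and as far short of it; origin at the centre of its underside. The gap between the tiles is at least 50 mm at the start. It ends with a long side against the square tile. Its edges chip too at over 60 N.
- underglaze_pot: Loose bystander, to be left alone: small white screw-top pot with a black lid, 42 mm diameter, 45 mm high, standing on the board's near left part; origin at the centre of its underside.
- pencil: Loose bystander, to be left alone: dark red hexagonal pencil, 170 mm long, 7.5 mm thick, lying on the board along its near edge; origin under its middle, x along it.
- big_pot: Loose bystander, to be left alone: white screw-top pot with a white lid, 62 mm diameter, 70 mm high, on the bench left of the board; origin at the centre of its underside.
- oval_plaque: Loose bystander, to be left alone: grey stoneware plaque with round ends, 230 x 100 x 10 mm, on the bench right of the board; origin at the centre of its underside, x along it.
- notched_plaque: Loose bystander, to be left alone: grey stoneware plaque with a cut-away corner, about 150 x 170 x 10 mm, on the bench right of the board; origin at the middle of its underside.
- tub_lid: Loose bystander, to be left alone: flat white plastic lid, 134 mm diameter, 7 mm high, on the bench left of the board; origin at the centre of its underside.
- brush: Loose bystander, to be left alone: flat brush with a blue handle, 215 mm long, 12 mm thick, on the bench left of the board; origin under it near the middle, x towards the bristles.
Not all that is in view belongs to the job. Leave any turquoise look-alike of the square_tile alone.

How it is judged:
By the outcome, as a careful person would: the job done as asked, in the order asked, and still so for the second after the job is handed in, with the robot touching nothing.
It also fails if it takes over 72 s, if anything falls off the work surface, if the arm or the gripper's body presses on something with over 40 N, if the wrist force passes 120 N, or if a joint passes its speed limit or range.

## Working session

There is one attempt and no reset: what is moved stays moved. The work goes in short steps, Python scripts to look and compute and a tool call to move; the robot and the scene stay as the last step left them, time stands still between calls to the robot, and variables do not carry over. Pictures are saved under pics/ and viewed, at most 10 in all, crops included, and the job is handed in when it is done.

Besides the shell and the picture viewer there is one more tool, called after "Call:" as name(argument=value, ...), one argument or row to a line, values as JSON. jog_arm: Moves the arm, as the interface text tells. Its arguments: {"type":"object","properties":{"targets":{"type":"array"},"claw":{"type":"number"}},"required":["targets"]}

```bash
mkdir -p pics; python3 - <<'E'
from bench import r
import cv2,numpy as np
s=r.observe();print(s['clock'],s['eef_pos'],s['ee_rot'],s['grip_width'])
for n in("scene","side"):
    d=r.snapshot(n);cv2.imwrite(f"pics/{n}0.png",d['frame']);print(n,d['fov_y'],d['cx'],d['cy'],d['dist_coeffs'],np.round(d['view'],3).tolist())
E
```

```text
0.0 [ 0.26479835 -0.59319696  0.2496652 ] [-5.97746768e-04  9.78047278e-01  2.08382233e-01 -9.90643431e-05] 0.08547997315401244
scene 44.182226258701064 257.1508705749431 196.74180344980581 [-0.09012716  0.          0.          0.          0.        ] [[-0.471, 0.882, 0.005, 0.195], [-0.742, -0.4, 0.537, 0.314], [0.476, 0.25, 0.843, -1.825], [0.0, 0.0, 0.0, 1.0]]
side 48.48108844718272 262.88927849572246 192.45560152622275 [0.01942452 0.         0.         0.         0.        ] [[-0.768, -0.64, 0.001, 0.366], [0.404, -0.484, 0.776, -0.197], [-0.496, 0.597, 0.63, -1.19], [0.0, 0.0, 0.0, 1.0]]
```

View pics/scene0.png

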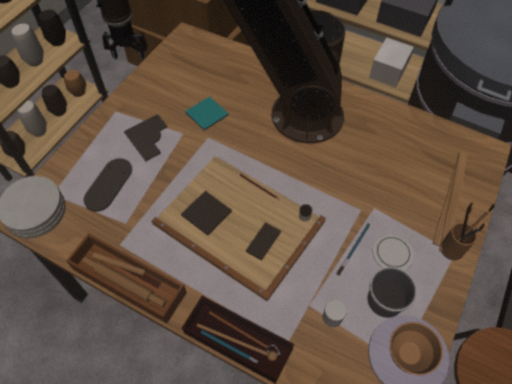

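View pics/side0.png

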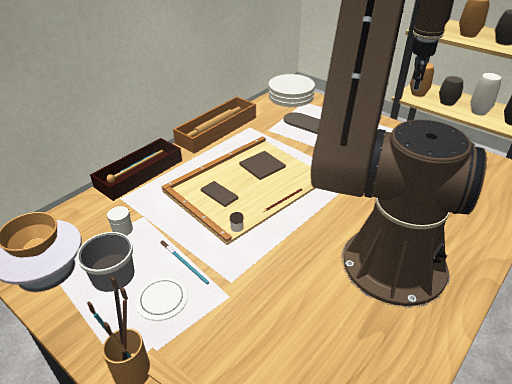

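The scene view shows the square tile at (207,212), the half tile at (264,240), the small pot at (305,212), and the board's fence corner at (268,290). The half tile is the one nearer the left fence. The side view shows the square at (262,165), the half at (220,193) and the pot at (236,220).

```bash
cat > h.py <<'E'
import cv2,numpy as np
def K(d):
    f=192/np.tan(np.radians(d['fov_y'])/2);return np.array([[f,0,d['cx']],[0,f,d['cy']],[0,0,1]])
def ray(d,p):
    p=np.asarray(p,float).reshape(-1,1,2)
    u=cv2.undistortPoints(p,K(d),np.array(d['dist_coeffs']))[:,0]
    V=np.array(d['view']);R=V[:3,:3];c=-R.T@V[:3,3]
    return c,np.c_[u[:,0],-u[:,1],-np.ones(len(u))]@R
def plane(d,p,z):
    c,D=ray(d,p);return c[:2]+D[:,:2]*((z-c[2])/D[:,2])[:,None]
def proj(d,P):
    V=np.array(d['view']);q=np.asarray(P,float).reshape(-1,3)@V[:3,:3].T+V[:3,3]
    q[:,1:]*=-1
    return cv2.projectPoints(q,np.zeros(3),np.zeros(3),K(d),np.array(d['dist_coeffs']))[0][:,0]
def tri(d1,p1,d2,p2):
    c1,a=ray(d1,p1);c2,b=ray(d2,p2);out=[]
    for u,v in zip(a,b):
        s=np.linalg.lstsq(np.c_[u,-v],c2-c1,rcond=None)[0];out.append((c1+s[0]*u+c2+s[1]*v)/2)
    return np.array(out)
def blob(d,seed,thr):
    g=d['frame'].max(2);m=(g<thr).astype(np.uint8)
    n,l,s,c=cv2.connectedComponentsWithStats(m,connectivity=4)
    return (l==l[seed[1],seed[0]]).astype(np.uint8),s[l[seed[1],seed[0]]],c[l[seed[1],seed[0]]]
def rect(d,m,z):
    k=max(cv2.findContours(m,cv2.RETR_EXTERNAL,cv2.CHAIN_APPROX_NONE)[0],key=len)
    return cv2.minAreaRect((plane(d,k,z)*1000).astype(np.float32))
E
python3 - <<'E'
from h import *
from bench import r
A=r.snapshot("scene");B=r.snapshot("side")
for nm,d,S in(("scene",A,[(207,212),(264,240),(200,190),(215,254),(300,265)]),("side",B,[(262,165),(220,193),(215,165),(195,212),(245,200)])):
    print(nm,[d['frame'][y,x].tolist() for x,y in S])
    h=cv2.cvtColor(d['frame'],cv2.COLOR_BGR2HSV);print([h[y,x].tolist() for x,y in S])
cs=[]
for d,S in((A,[(207,212),(264,240)]),(B,[(262,165),(220,193)])):
    for s in S:
        m,st,c=blob(d,s,75);cs.append(c);print(st,c,rect(d,m,.027))
print(tri(A,cs[:2],B,cs[2:]))
for d,n in((A,'a'),(B,'b')):
    o=d['frame'][145:305,145:335] if n=='a' else d['frame'][130:250,150:335]
    cv2.imwrite(f'pics/{n}1.png',cv2.resize(o,None,fx=3.5,fy=3.5,interpolation=2))
E
```

```text
scene [[37, 42, 50], [37, 42, 50], [91, 126, 152], [81, 114, 140], [127, 125, 137]]
[[12, 66, 50], [12, 66, 50], [17, 102, 152], [17, 107, 140], [175, 22, 137]]
side [[69, 86, 98], [80, 93, 107], [36, 52, 82], [85, 148, 214], [170, 233, 249]]
[[18, 75, 98], [14, 64, 107], [10, 143, 82], [15, 154, 214], [24, 81, 249]]
[ 182  192   49   43 1135] [206.01409692 212.66079295] ((569.1531982421875, -108.05052947998047), (121.18925476074219, 119.15303039550781), 78.68097686767578)
[247 223  33  36 614] [262.94625407 240.85830619] ((572.9534912109375, 106.84725952148438), (58.67140197753906, 120.04560089111328), 86.41932678222656)
[     0      0    512    384 169462] [240.70614651 193.82842761] ((1001.2921752929688, -560.678955078125), (3658.737060546875, 2852.752685546875), 39.89574432373047)
[     0      0    512    384 169462] [240.70614651 193.82842761] ((1001.2921752929688, -560.678955078125), (3658.737060546875, 2852.752685546875), 39.89574432373047)
[[ 0.57298831 -0.06897061 -0.04145441]
 [ 0.5415541   0.07364113 -0.00674182]]
```

View pics/a1.png

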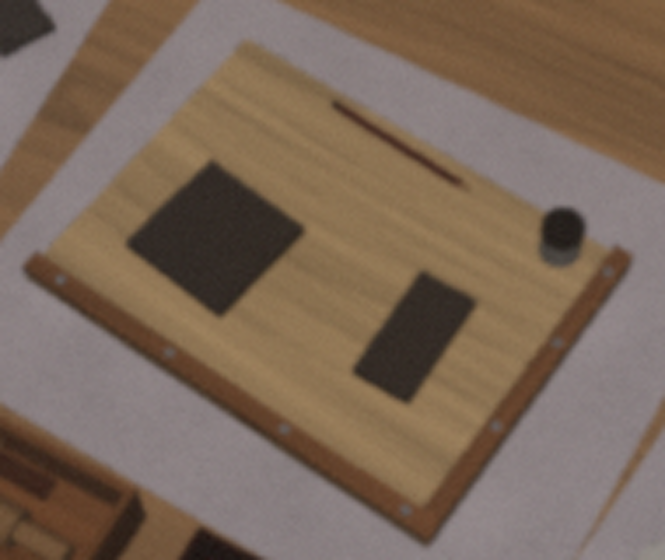

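View pics/b1.png

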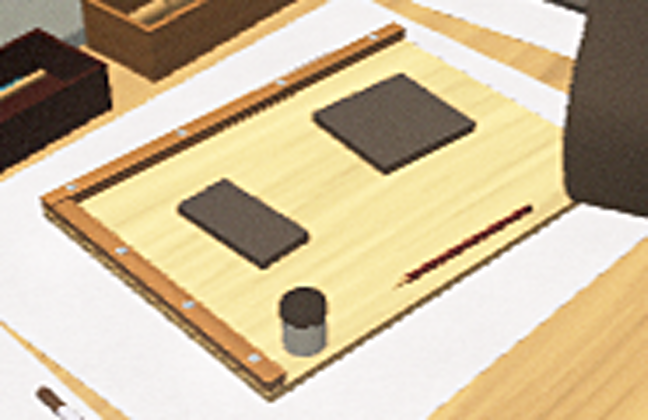

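The crops show both tiles clear of the fences. The far fence's inner edge runs from (48,258) to (425,505) in the scene crop and the left one from (425,505) to (610,250). The pot stands near the left fence's near end, and the pencil lies along the near edge.

```bash
python3 - <<'E'
from h import *
from bench import r
A=r.snapshot("scene");B=r.snapshot("side")
# tile corners in both views
def quad(d,box,thr,seed):
    x0,y0,x1,y1=box;g=d['frame'].max(2);m=np.zeros(g.shape,np.uint8);m[y0:y1,x0:x1]=(g[y0:y1,x0:x1]<thr)
    n,l=cv2.connectedComponents(m,connectivity=4);m=(l==l[seed[1],seed[0]]).astype(np.uint8)
    k=max(cv2.findContours(m,cv2.RETR_EXTERNAL,cv2.CHAIN_APPROX_NONE)[0],key=len)
    for e in np.arange(1,9,.5):
        q=cv2.approxPolyDP(cv2.convexHull(k),e,True)
        if len(q)<=4:break
    return q[:,0]
for nm,a,b in(("sq",((170,180,240,240),75,(207,212)),((235,145,290,183),150,(262,165))),("half",((235,210,290,270),75,(264,240)),((195,175,242,210),150,(220,193)))):
    qa=quad(A,*a);qb=quad(B,*b);wa=plane(A,qa,.027);wb=plane(B,qb,.027)
    j=[int(np.argmin(np.linalg.norm(wb-w,axis=1))) for w in wa]
    print(nm,np.round(tri(A,qa,B,qb[j])*1000,0).tolist(),np.round(wa*1000).tolist(),np.round(wb[j]*1000).tolist())
def edge(d,p0,p1,nrm,z,n=25):
    # steepest bright->dark change along normal
    g=cv2.GaussianBlur(d['frame'],(3,3),0)[:,:,2].astype(np.float32)
    p0=np.array(p0,float);p1=np.array(p1,float);t=np.arange(-4,4.01,.25);nv=np.array(nrm,float);nv/=np.linalg.norm(nv);out=[]
    for f in np.linspace(.08,.92,n):
        q=(p0+f*(p1-p0)+t[:,None]*nv).astype(np.float32)
        v=cv2.remap(g,q[None,:,0],q[None,:,1],1)[0];out.append(q[np.argmin(np.gradient(v))])
    w=plane(d,out,z)*1000;vx,vy,x,y=cv2.fitLine(w.astype(np.float32),cv2.DIST_HUBER,0,.01,.01).ravel()
    res=np.abs((w-[x,y])@[-vy,vx]);return np.array([x,y]),np.array([vx,vy]),np.median(res)
cr=lambda x,y:(x/3.5+145-.36,y/3.5+145-.36)
cb=lambda x,y:(x/3.5+150-.36,y/3.5+130-.36)
L={}
for n,e in {"farA":(A,cr(48,258),cr(425,505),(-.55,.83),.029),"leftA":(A,cr(425,505),cr(610,250),(.81,.59),.029),
 "farB_bot":(B,cb(90,205),cb(400,45),(-.45,-.89),.015),"leftB_top":(B,cb(75,200),cb(283,375),(-.64,.77),.029)}.items():
    L[n]=edge(*e);c,v,s=L[n];print(n,c.round(1),np.degrees(np.arctan2(v[1],v[0])).round(2),s.round(2))
for f,l in(("farA","leftA"),("farB_bot","leftB_top")):
    c,v,_=L[f];e,w,_=L[l];t=np.linalg.solve(np.c_[v,-w],e-c);print("corner",c+t[0]*v)
print('potlid',plane(A,[cr(563,228)],.060)*1000,plane(B,[cb(303,306)],.060)*1000)
print('pencil',plane(A,[cr(333,102),cr(465,187)],.019)*1000)
E
```

```text
sq [[501.0, -154.0, 23.0], [523.0, -41.0, 19.0], [635.0, -60.0, 23.0], [613.0, -175.0, 23.0]] [[503.0, -152.0], [524.0, -42.0], [636.0, -60.0], [616.0, -172.0]] [[498.0, -149.0], [516.0, -28.0], [631.0, -54.0], [609.0, -172.0]]
half [[509.0, 86.0, 18.0], [520.0, 138.0, 16.0], [633.0, 127.0, 25.0], [624.0, 77.0, 28.0]] [[511.0, 85.0], [524.0, 139.0], [633.0, 124.0], [623.0, 76.0]] [[502.0, 98.0], [510.0, 149.0], [631.0, 132.0], [625.0, 78.0]]
farA [690.4 -31.6] 82.8 0.57
leftA [553.9 209.4] -7.15 0.51
farB_bot [694.8 -18.8] 83.29 0.71
leftB_top [512.9 219. ] -7.3 0.37
corner [718.24835 188.74155]
corner [719.6102  192.53835]
potlid [[424.42597289 182.95600017]] [[420.41966744 188.60620407]]
pencil [[376.20510788 -88.51259091]
 [403.37322453  72.80926985]]
```

```bash
cat >> h.py <<'E'
C=np.array([718.5,190.]);TH=np.radians(-7.15)
def R2(a):return np.array([[np.cos(a),-np.sin(a)],[np.sin(a),np.cos(a)]])
def pose(s):
    w,x,y,z=s['ee_rot'];psi=np.arctan2(2*(x*y+w*z),1-2*(y*y+z*z))
    b=R2(-TH)@(np.array(s['eef_pos'][:2])*1000-C);return b,s['eef_pos'][2]*1000,psi
def go(s,x,y,z,deg):
    """board target (mm rel corner), tool-x at deg from board x"""
    b,h,psi=pose(s);w=R2(TH)@(np.array([x,y])-b);t=R2(-psi)@w
    turn=-(((np.degrees(TH-psi)+deg)+180)%360-180)
    return [round(t[0],1),round(-t[1],1),round(h-z,1)],round(turn,1)
E
python3 - <<'E'
from h import *
from bench import r
s=r.observe();print(pose(s),r.finger_overhang,s['contact_force'])
print(go(s,-215,-330,250,0));print(go(s,-225,-101,120,0))
E
```

```text
(array([-352.57507757, -833.81376203]), np.float64(250.086433458125), np.float64(0.41979438644904665)) 0.019 [ 0.20678078 -0.42768159 -0.08276407]
([np.float64(378.7), np.float64(-359.7), np.float64(0.1)], np.float64(31.2))
([np.float64(488.8), np.float64(-560.7), np.float64(130.1)], np.float64(31.2))
```

Call:
jog_arm(
  targets=[
    [[0.379,-0.36,0],31.2],
    [[0.379,-0.36,0],31.2],
    [[0.379,-0.36,0],31.2],
    [[0.379,-0.36,0],31.2],
    [[0.379,-0.36,0],31.2],
    [[0.379,-0.36,0],31.2],
    [[0.379,-0.36,0],31.2],
    [[0.379,-0.36,0],31.2],
    [[0.489,-0.561,0.1],31.2],
    [[0.489,-0.561,0.13],31.2],
    [[0.489,-0.561,0.13],31.2],
    [[0.489,-0.561,0.13],31.2],
  ],
  claw=1,
)

```text
clock: 1.8
eef_pos: [0.4797, 0.0898, 0.1363]
ee_rot: [-0.0, 0.998, -0.062, 0.001]
contact_force: [0.8, -0.5, 0.7]
grip_width: -0.0001
grasp_force: 0.0
```

```bash
python3 - <<'E'
from h import *
from bench import r
s=r.observe();print(pose(s));print(go(s,-225,-101,60,0),go(s,-225,-101,39,0))
d=r.snapshot("wrist");cv2.imwrite("pics/w1.png",d['frame']);print(proj(d,[[*(C/1000),.015],[.573,.106,.027]]))
E
```

```text
(array([-224.44294849, -129.13139107]), np.float64(136.29604102098943), np.float64(-0.12471950242748313))
([np.float64(-0.6), np.float64(-28.1), np.float64(76.3)], np.float64(0.0)) ([np.float64(-0.6), np.float64(-28.1), np.float64(97.3)], np.float64(0.0))
[[  31.02998331 -179.93678469]
 [ 215.96185278   69.77034077]]
```

View pics/w1.png

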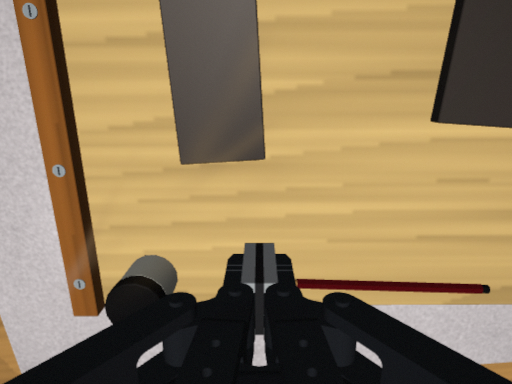

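The wrist view shows the half tile's near edge from (182,163) to (265,158), with the pot at (140,290) and the pencil at row 285 clear of the shut fingers at (260,260).

```bash
python3 - <<'E'
from h import *
from bench import r
d=r.snapshot("wrist")
for p,z in(((182,163),.027),((265,158),.027),((432,121),.027),((75,160),.015),((96,270),.015),((45,0),.029),((80,200),.029)):
    print(p,(R2(-TH)@(plane(d,[p],z)[0]*1000-C)).round(1))
print(go(r.observe(),-225,-101,39,0))
E
```

```text
(182, 163) [-196.6  -71.4]
(265, 158) [-193.  -128.9]
(432, 121) [-168.  -240.3]
(75, 160) [-196.8    9.1]
(96, 270) [-286.5    6.6]
(45, 0) [-96.9   3.8]
(80, 200) [-222.9    2.4]
([np.float64(1.2), np.float64(-26.1), np.float64(95.5)], np.float64(0.2))
```

Call:
jog_arm(
  targets=[
    [[0.001,-0.026,0.04],0],
    [[0.001,-0.026,0.08],0],
    [[0.001,-0.026,0.0955],0],
    [[0.001,-0.026,0.0955],0],
    [[0.006,-0.026,0.0955],0],
    [[0.011,-0.026,0.0955],0],
    [[0.015,-0.026,0.0955],0],
    [[0.019,-0.026,0.0955],0],
    [[0.023,-0.026,0.0955],0],
    [[0.027,-0.026,0.0955],0],
  ],
)

```text
clock: 3.15
eef_pos: [0.5095, 0.1104, 0.0414]
ee_rot: [0.0, 0.998, -0.062, -0.0]
contact_force: [-2.5, 0.3, 1.4]
grip_width: -0.0
grasp_force: 0.8
```

Call:
jog_arm(
  targets=[
    [[0.005,0,0.002],0],
    [[0.01,0,0.002],0],
    [[0.015,0,0.002],0],
    [[0.02,0,0.002],0],
    [[0.025,0,0.002],0],
    [[0.03,0,0.002],0],
    [[0.035,0,0.002],0],
    [[0.04,0,0.002],0],
    [[0.045,0,0.002],0],
    [[0.05,0,0.002],0],
    [[0.054,0,0.002],0],
    [[0.057,0,0.002],0],
  ],
)

```text
clock: 4.65
eef_pos: [0.5663, 0.1033, 0.0394]
ee_rot: [-0.0, 0.998, -0.062, 0.0]
contact_force: [-1.5, 0.1, 0.1]
grip_width: 0.0
grasp_force: 0.4
```

Call:
jog_arm(
  targets=[
    [[0.0015,0,0],0],
    [[0.003,0,0],0],
    [[0.0045,0,0],0],
    [[0.006,0,0],0],
    [[0.007,0,0],0],
    [[0.008,0,0],0],
  ],
)

```text
clock: 5.4
eef_pos: [0.5741, 0.1023, 0.0395]
ee_rot: [0.0, 0.998, -0.062, -0.0]
contact_force: [-0.8, 0.3, 0.6]
grip_width: -0.0
grasp_force: 0.5
```

Call:
jog_arm(
  targets=[
    [[0.001,0,0],0],
    [[0.002,0,0],0],
    [[0.003,0,0],0],
  ],
)

```text
clock: 5.78
eef_pos: [0.5747, 0.1021, 0.0392]
ee_rot: [0.0, 0.998, -0.062, -0.002]
contact_force: [-14.3, 4.6, 10.7]
grip_width: -0.0001
grasp_force: 7.6
```

```bash
python3 - <<'E'
from h import *
from bench import r
s=r.observe();print(np.round(s['joint_positions'],2),pose(s));print(go(s,-60,-165,100,90),go(s,-60,-165,100,-90))
E
```

```text
[0.12 0.67 1.9  0.   0.57 1.82] (array([-131.74412549, -105.13671705]), np.float64(39.16407110241615), np.float64(-0.12471593763745815))
([np.float64(71.7), np.float64(59.9), np.float64(-60.8)], np.float64(-90.0)) ([np.float64(71.7), np.float64(59.9), np.float64(-60.8)], np.float64(90.0))
```

Call:
jog_arm(
  targets=[
    [[-0.015,0,0],0],
    [[-0.02,0,-0.06],0],
    [[0.01,0.03,-0.061],-10],
    [[0.04,0.06,-0.061],-20],
    [[0.072,0.06,-0.061],-30],
    [[0.072,0.06,-0.061],-40],
    [[0.072,0.06,-0.061],-50],
    [[0.072,0.06,-0.061],-60],
    [[0.072,0.06,-0.061],-70],
    [[0.072,0.06,-0.061],-80],
    [[0.072,0.06,-0.061],-90],
    [[0.072,0.06,-0.061],-90],
  ],
  claw=0.45,
)

```text
clock: 7.28
eef_pos: [0.6407, 0.0335, 0.1005]
ee_rot: [0.0, 0.75, 0.661, 0.0]
contact_force: [0.4, 0.2, 0.6]
grip_width: 0.0472
grasp_force: 0.0
```

```bash
python3 - <<'E'
from h import *
from bench import r
s=r.observe();print(s['grip_width'],s['contact_force'],go(s,-60,-165,39,90),pose(s))
A=r.snapshot("scene");m,st,c=blob(A,(265,262),75);print(st)
d=r.snapshot("wrist");cv2.imwrite("pics/w2.png",d['frame'])
E
```

```text
0.04716483755288732 [0.3659637  0.23108337 0.55489645] ([np.float64(-0.1), np.float64(-2.3), np.float64(61.5)], np.float64(-0.0)) (array([ -57.72603345, -164.94667315]), np.float64(100.45651629284049), np.float64(1.4453100643394816))
[     0      0    512    384 144031]
```

View pics/w2.png

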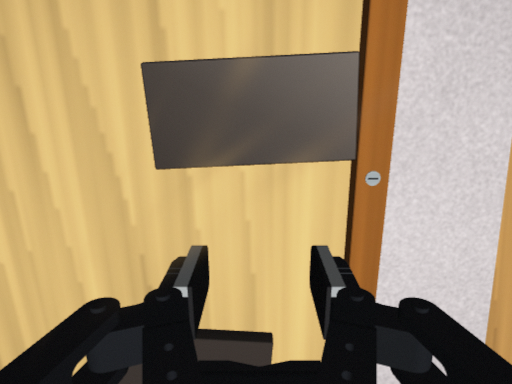

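The wrist view shows the half tile flush with the far fence at right (near edge from (156,169) to (355,160)), and the open fingers clear on its right-hand side.

Call:
jog_arm(
  targets=[
    [[0,-0.002,0.03],0],
    [[0,-0.002,0.055],0],
    [[0,-0.002,0.0655],0],
    [[0,-0.002,0.0655],0],
    [[0,-0.002,0.0655],0],
  ],
)

```text
clock: 8.0
eef_pos: [0.6396, 0.0337, 0.0358]
ee_rot: [0.0, 0.75, 0.661, 0.0]
contact_force: [-0.4, -0.7, -0.0]
grip_width: 0.0472
grasp_force: 0.0
```

Call:
jog_arm(
  targets=[
    [[0.007,0,0],0],
    [[0.014,0,0],0],
    [[0.02,0,0],0],
    [[0.025,0,0],0],
    [[0.03,0,0],0],
    [[0.035,0,0],0],
    [[0.041,0,0],0],
    [[0.047,0,0],0],
    [[0.053,0,0],0],
    [[0.059,0,0],0],
    [[0.065,0,0],0],
    [[0.07,0,0],0],
  ],
)

```text
clock: 9.5
eef_pos: [0.6477, 0.1036, 0.0349]
ee_rot: [-0.0, 0.75, 0.662, -0.0]
contact_force: [-1.8, -1.3, -0.6]
grip_width: 0.0471
grasp_force: 1.0
```

Call:
jog_arm(
  targets=[
    [[0.004,0,0],0],
    [[0.008,0,0],0],
    [[0.012,0,0],0],
    [[0.015,0,0],0],
    [[0.017,0,0],0],
    [[0.019,0,0],0],
    [[0.02,0,0],0],
  ],
)

```text
clock: 10.38
eef_pos: [0.6502, 0.1231, 0.035]
ee_rot: [0.0, 0.75, 0.662, 0.0]
contact_force: [-0.0, -0.8, -1.1]
grip_width: 0.047
grasp_force: 0.6
```

Call:
jog_arm(
  targets=[
    [[0.001,0,0],0],
    [[0.002,0,0],0],
    [[0.003,0,0],0],
    [[0.004,0,0],0],
    [[0.005,0,0],0],
  ],
)

```text
clock: 11.0
eef_pos: [0.6508, 0.128, 0.035]
ee_rot: [0.0, 0.75, 0.662, 0.0]
contact_force: [-1.1, -1.5, 0.0]
grip_width: 0.0468
grasp_force: 0.6
```

Call:
jog_arm(
  targets=[
    [[0.001,0,0],0],
    [[0.002,0,0],0],
    [[0.003,0,0],0],
  ],
)

```text
clock: 11.38
eef_pos: [0.651, 0.129, 0.035]
ee_rot: [0.001, 0.75, 0.662, -0.001]
contact_force: [-0.6, -25.3, 3.4]
grip_width: 0.047
grasp_force: 13.1
```

Call:
jog_arm(
  targets=[
    [[-0.01,0,0],0],
    [[-0.02,0,-0.01],0],
    [[-0.025,0,-0.065],0],
    [[-0.025,0,-0.065],0],
    [[-0.025,0,-0.065],0],
  ],
)

```text
clock: 12.0
eef_pos: [0.6482, 0.106, 0.1006]
ee_rot: [0.0, 0.75, 0.662, 0.0]
contact_force: [0.0, -0.5, 0.2]
grip_width: 0.0471
grasp_force: 0.0
```

```bash
python3 - <<'E'
from h import *
from bench import r
s=r.observe();print(go(s,-205,-312,90,0))
d=r.snapshot("wrist");cv2.imwrite("pics/w3.png",d['frame'])
E
```

```text
([np.float64(-219.9), np.float64(-145.7), np.float64(10.6)], np.float64(90.0))
```

View pics/w3.png

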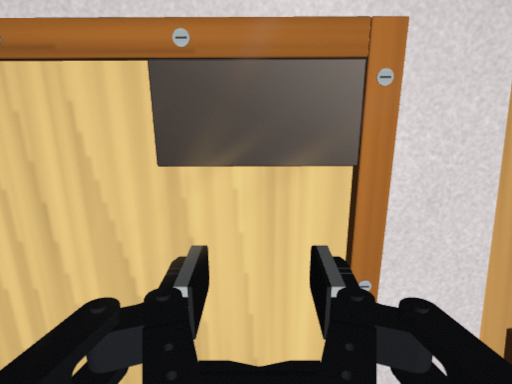

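The half tile now sits in the corner: its left edge is along the left fence at row 58 and its far edge along the far fence at column 360.

Call:
jog_arm(
  targets=[
    [[-0.05,-0.03,0],10],
    [[-0.09,-0.06,0],20],
    [[-0.13,-0.09,0],30],
    [[-0.17,-0.12,0],40],
    [[-0.22,-0.146,0],50],
    [[-0.22,-0.146,0],60],
    [[-0.22,-0.146,0],70],
    [[-0.22,-0.146,0],80],
    [[-0.22,-0.146,0],90],
    [[-0.22,-0.146,0],90],
    [[-0.22,-0.146,0],90],
  ],
)

```text
clock: 13.42
eef_pos: [0.4755, -0.0939, 0.0996]
ee_rot: [-0.0, 0.998, -0.06, -0.0]
contact_force: [-0.2, -0.6, 0.3]
grip_width: 0.0467
grasp_force: 0.0
```

```bash
python3 - <<'E'
from h import *
from bench import r
s=r.observe();print(pose(s),go(s,-205,-312,35,0))
d=r.snapshot("wrist");cv2.imwrite("pics/w4.png",d['frame'])
E
```

```text
(array([-205.76272274, -311.90620446]), np.float64(99.5514313869771), np.float64(-0.12039204187073126)) ([np.float64(0.8), np.float64(0.1), np.float64(64.6)], np.float64(0.3))
```

View pics/w4.png

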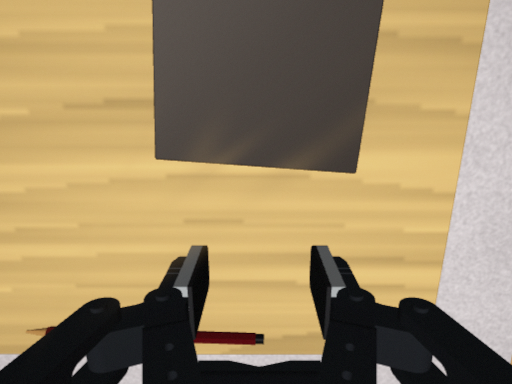

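The square's near edge runs from (156,158) to (356,172), centred ahead of the open fingers, and the pencil at (230,338) is well behind them.

Call:
jog_arm(
  targets=[
    [[0,0,0.03],0.3],
    [[0,0,0.055],0.3],
    [[0.001,0,0.0645],0.3],
    [[0.001,0,0.0645],0.3],
    [[0.007,0,0.0645],0.3],
    [[0.013,0,0.0645],0.3],
    [[0.018,0,0.0645],0.3],
    [[0.023,0,0.0645],0.3],
    [[0.028,0,0.0645],0.3],
    [[0.033,0,0.0645],0.3],
    [[0.038,0,0.0645],0.3],
    [[0.043,0,0.0645],0.3],
  ],
)

```text
clock: 14.98
eef_pos: [0.5187, -0.0994, 0.0354]
ee_rot: [-0.0, 0.998, -0.065, -0.0]
contact_force: [-1.8, -0.5, 0.3]
grip_width: 0.0468
grasp_force: 1.1
```

Call:
jog_arm(
  targets=[
    [[0.005,0,0],0],
    [[0.01,0,0],0],
    [[0.015,0,0],0],
    [[0.019,0,0],0],
    [[0.022,0,0],0],
    [[0.024,0,0],0],
    [[0.026,0,0],0],
  ],
)

```text
clock: 15.85
eef_pos: [0.5443, -0.1027, 0.0354]
ee_rot: [-0.0, 0.998, -0.065, -0.0]
contact_force: [-1.6, 0.1, -0.9]
grip_width: 0.0471
grasp_force: 0.8
```

Call:
jog_arm(
  targets=[
    [[0.001,0,0],-0.3],
    [[0.002,0,0],-0.3],
    [[0.003,0,0],-0.3],
    [[0.004,0,0],-0.3],
    [[0.005,0,0],-0.3],
  ],
)

```text
clock: 16.48
eef_pos: [0.5493, -0.1034, 0.0354]
ee_rot: [-0.0, 0.998, -0.062, -0.0]
contact_force: [-1.9, 0.6, -0.8]
grip_width: 0.047
grasp_force: 0.8
```

Call:
jog_arm(
  targets=[
    [[0.001,0,0],0],
    [[0.0015,0,0],0],
  ],
)

```text
clock: 16.73
eef_pos: [0.5502, -0.1035, 0.0354]
ee_rot: [-0.0, 0.998, -0.062, -0.001]
contact_force: [-6.3, 0.6, 3.7]
grip_width: 0.0469
grasp_force: 3.1
```

Call:
jog_arm(
  targets=[
    [[0.0005,0,0],0],
    [[0.001,0,0],0],
    [[0.001,0,0],0],
  ],
)

```text
clock: 17.1
eef_pos: [0.5503, -0.1035, 0.0353]
ee_rot: [-0.0, 0.998, -0.062, -0.001]
contact_force: [-9.8, -0.3, 4.7]
grip_width: 0.047
grasp_force: 4.6
```

```bash
python3 - <<'E'
from h import *
from bench import r
s=r.observe();print(np.round(s['joint_positions'],2),s['contact_force'],pose(s),go(s,-62,-405,90,90))
E
```

```text
[-0.24  0.66  1.96 -0.    0.53  1.46] [-9.79811413 -0.33015005  4.73044874] (array([-130.40469185, -312.14330458]), np.float64(35.32512339658216), np.float64(-0.12469728621948695)) ([np.float64(68.4), np.float64(92.9), np.float64(-54.7)], np.float64(-90.0))
```

Call:
jog_arm(
  targets=[
    [[-0.012,0,0],0],
    [[-0.02,0,-0.055],0],
    [[0.01,0.04,-0.055],-10],
    [[0.04,0.08,-0.055],-20],
    [[0.068,0.093,-0.055],-30],
    [[0.068,0.093,-0.055],-40],
    [[0.068,0.093,-0.055],-50],
    [[0.068,0.093,-0.055],-60],
    [[0.068,0.093,-0.055],-70],
    [[0.068,0.093,-0.055],-80],
    [[0.068,0.093,-0.055],-90],
    [[0.068,0.093,-0.055],-90],
  ],
)

```text
clock: 18.6
eef_pos: [0.6075, -0.2044, 0.0905]
ee_rot: [0.0, 0.75, 0.661, 0.0]
contact_force: [0.4, -0.4, 0.4]
grip_width: 0.047
grasp_force: 0.0
```

```bash
python3 - <<'E'
from h import *
from bench import r
s=r.observe();print(pose(s),go(s,-62,-405,35,90))
d=r.snapshot("wrist");cv2.imwrite("pics/w5.png",d['frame'])
E
```

```text
(array([ -61.03730763, -405.11592997]), np.float64(90.47877118168704), np.float64(1.4452204212265993)) ([np.float64(0.1), np.float64(-1.0), np.float64(55.5)], np.float64(-0.0))
```

View pics/w5.png

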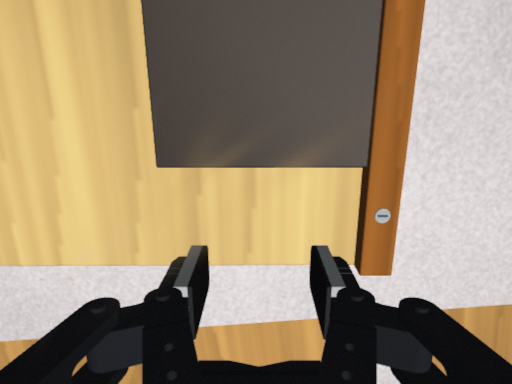

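The square sits flush with the far fence at right (near edge from (156,166) to (367,166)), with the fingers clear on its right-hand side.

Call:
jog_arm(
  targets=[
    [[0,-0.001,0.03],0],
    [[0,-0.001,0.05],0],
    [[0,-0.001,0.0555],0],
    [[0,-0.001,0.0555],0],
    [[0.007,-0.001,0.0555],0],
    [[0.014,-0.001,0.0555],0],
    [[0.02,-0.001,0.0555],0],
    [[0.025,-0.001,0.0555],0],
    [[0.03,-0.001,0.0555],0],
    [[0.036,-0.001,0.0555],0],
    [[0.042,-0.001,0.0555],0],
    [[0.048,-0.001,0.0555],0],
  ],
)

```text
clock: 20.15
eef_pos: [0.6127, -0.1563, 0.035]
ee_rot: [0.0, 0.75, 0.662, 0.0]
contact_force: [0.9, -3.9, 3.1]
grip_width: 0.0467
grasp_force: 1.7
```

Call:
jog_arm(
  targets=[
    [[0.006,0,0],0],
    [[0.012,0,0],0],
    [[0.018,0,0],0],
    [[0.024,0,0],0],
    [[0.03,0,0],0],
    [[0.036,0,0],0],
    [[0.042,0,0],0],
    [[0.048,0,0],0],
    [[0.054,0,0],0],
    [[0.06,0,0],0],
    [[0.066,0,0],0],
    [[0.072,0,0],0],
  ],
)

```text
clock: 21.65
eef_pos: [0.6215, -0.0848, 0.0349]
ee_rot: [-0.0, 0.75, 0.662, -0.0]
contact_force: [-0.8, -3.4, 2.5]
grip_width: 0.0466
grasp_force: 1.8
```

Call:
jog_arm(
  targets=[
    [[0.006,0,0],0],
    [[0.012,0,0],0],
    [[0.018,0,0],0],
    [[0.024,0,0],0],
    [[0.03,0,0],0],
    [[0.036,0,0],0],
    [[0.042,0,0],0],
    [[0.048,0,0],0],
    [[0.054,0,0],0],
    [[0.06,0,0],0],
    [[0.066,0,0],0],
    [[0.07,0,0],0],
  ],
)

```text
clock: 23.15
eef_pos: [0.6303, -0.0153, 0.0349]
ee_rot: [-0.0, 0.75, 0.662, -0.0]
contact_force: [-1.8, -3.7, 1.1]
grip_width: 0.047
grasp_force: 1.8
```

```bash
python3 - <<'E'
from h import *
from bench import r
s=r.observe();print(pose(s),s['contact_force'],s['clock'])
E
```

```text
(array([ -61.99935704, -214.71412875]), np.float64(34.927828942975566), np.float64(1.4462240538760363)) [-1.77992485 -3.70890819  1.14794852] 23.15
```

Expected contact at about y = -189, so roughly 25 mm remain.

Call:
jog_arm(
  targets=[
    [[0.005,0,0],0],
    [[0.01,0,0],0],
    [[0.014,0,0],0],
    [[0.017,0,0],0],
    [[0.019,0,0],0],
    [[0.0205,0,0],0],
    [[0.022,0,0],0],
  ],
)

```text
clock: 24.02
eef_pos: [0.6329, 0.006, 0.0349]
ee_rot: [-0.0, 0.75, 0.662, -0.0]
contact_force: [-3.1, -3.8, 2.4]
grip_width: 0.0471
grasp_force: 2.1
```

Call:
jog_arm(
  targets=[
    [[0.001,0,0],0],
    [[0.002,0,0],0],
    [[0.003,0,0],0],
  ],
)

```text
clock: 24.4
eef_pos: [0.6333, 0.0091, 0.0349]
ee_rot: [-0.0, 0.75, 0.662, -0.0]
contact_force: [-2.8, -4.7, 2.6]
grip_width: 0.0469
grasp_force: 2.2
```

Call:
jog_arm(
  targets=[
    [[0.001,0,0],0],
    [[0.002,0,0],0],
  ],
)

```text
clock: 24.65
eef_pos: [0.6335, 0.0102, 0.0349]
ee_rot: [0.0, 0.75, 0.662, -0.0]
contact_force: [-4.2, -20.3, 2.4]
grip_width: 0.0473
grasp_force: 10.3
```

```bash
python3 - <<'E'
from h import *
from bench import r
s=r.observe();print(pose(s),go(s,-160,-62,90,0))
E
```

```text
(array([ -62.00089605, -189.03314595]), np.float64(34.9433880372963), np.float64(1.4465541784504514)) ([np.float64(127.1), np.float64(-97.9), np.float64(-55.1)], np.float64(90.0))
```

Call:
jog_arm(
  targets=[
    [[-0.01,0,0],0],
    [[-0.018,0,-0.055],0],
    [[0.02,-0.04,-0.055],10],
    [[0.06,-0.08,-0.055],20],
    [[0.1,-0.098,-0.055],30],
    [[0.127,-0.098,-0.055],40],
    [[0.127,-0.098,-0.055],50],
    [[0.127,-0.098,-0.055],60],
    [[0.127,-0.098,-0.055],70],
    [[0.127,-0.098,-0.055],80],
    [[0.127,-0.098,-0.055],90],
    [[0.127,-0.098,-0.055],90],
  ],
)

```text
clock: 26.15
eef_pos: [0.5525, 0.1493, 0.09]
ee_rot: [-0.0, 0.998, -0.062, 0.0]
contact_force: [-0.1, 0.2, 0.7]
grip_width: 0.0467
grasp_force: 0.0
```

```bash
python3 - <<'E'
from h import *
from bench import r
s=r.observe();print(pose(s),go(s,-155,-62,35,0))
d=r.snapshot("wrist");cv2.imwrite("pics/w6.png",d['frame'])
E
```

```text
(array([-159.63009515,  -61.02241472]), np.float64(90.03410926965229), np.float64(-0.12416000226045869)) ([np.float64(4.6), np.float64(1.0), np.float64(55.0)], np.float64(0.0))
```

View pics/w6.png

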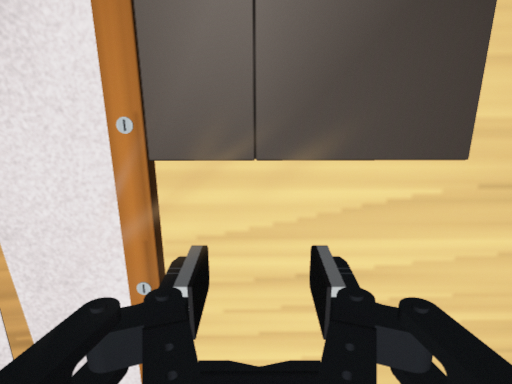

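The tiles are closed up edge to edge (joint at column 255), their near edges in line at row 159, and the half is against the left fence. Now a light final nudge on both towards the far fence.

Call:
jog_arm(
  targets=[
    [[0,0.001,0.03],0],
    [[0,0.001,0.05],0],
    [[0,0.001,0.055],0],
    [[0.006,0.001,0.055],0],
    [[0.012,0.001,0.055],0],
    [[0.018,0.001,0.055],0],
    [[0.022,0.001,0.055],0],
    [[0.025,0.001,0.055],0],
    [[0.027,0.001,0.055],0],
  ],
)

```text
clock: 27.32
eef_pos: [0.579, 0.1449, 0.035]
ee_rot: [0.0, 0.998, -0.062, -0.0]
contact_force: [0.3, 0.4, 0.8]
grip_width: 0.0471
grasp_force: 0.0
```

Call:
jog_arm(
  targets=[
    [[0.001,0,0],0],
    [[0.002,0,0],0],
    [[0.0025,0,0],0],
  ],
)

```text
clock: 27.7
eef_pos: [0.5805, 0.1446, 0.0348]
ee_rot: [0.0, 0.998, -0.062, -0.001]
contact_force: [-6.2, 1.9, 3.9]
grip_width: 0.0472
grasp_force: 3.0
```

Call:
jog_arm(
  targets=[
    [[0.0005,0,0],0],
    [[0.001,0,0],0],
    [[0.0015,0,0],0],
  ],
)

```text
clock: 28.08
eef_pos: [0.5807, 0.1445, 0.0347]
ee_rot: [0.0, 0.998, -0.062, -0.002]
contact_force: [-12.3, 5.0, 10.0]
grip_width: 0.0471
grasp_force: 6.8
```

```bash
python3 - <<'E'
from h import *
from bench import r
s=r.observe();print(pose(s),go(s,-62,-212,90,90))
E
```

```text
(array([-131.07566687,  -62.30099723]), np.float64(34.739599195979984), np.float64(-0.12457788687002938)) ([np.float64(69.0), np.float64(149.7), np.float64(-55.3)], np.float64(-90.0))
```

Call:
jog_arm(
  targets=[
    [[-0.012,0,0],0],
    [[-0.02,0,-0.055],0],
    [[0.01,0.04,-0.055],-10],
    [[0.04,0.09,-0.055],-20],
    [[0.069,0.13,-0.055],-30],
    [[0.069,0.15,-0.055],-40],
    [[0.069,0.15,-0.055],-50],
    [[0.069,0.15,-0.055],-60],
    [[0.069,0.15,-0.055],-70],
    [[0.069,0.15,-0.055],-80],
    [[0.069,0.15,-0.055],-90],
    [[0.069,0.15,-0.055],-90],
  ],
)

```text
clock: 29.58
eef_pos: [0.6324, -0.013, 0.0899]
ee_rot: [0.0, 0.75, 0.661, 0.0]
contact_force: [-0.0, 0.5, 0.6]
grip_width: 0.0471
grasp_force: 0.0
```

Call:
jog_arm(
  targets=[
    [[0,0,0.03],0],
    [[0,0,0.05],0],
    [[0,0,0.055],0],
    [[0.005,0,0.055],0],
    [[0.01,0,0.055],0],
    [[0.015,0,0.055],0],
    [[0.019,0,0.055],0],
    [[0.021,0,0.055],0],
    [[0.022,0,0.055],0],
  ],
)

```text
clock: 30.7
eef_pos: [0.6354, 0.0089, 0.035]
ee_rot: [0.0, 0.75, 0.662, 0.0]
contact_force: [0.5, 0.5, -0.5]
grip_width: 0.0471
grasp_force: 0.0
```

```bash
python3 - <<'E'
from h import *
from bench import r
s=r.observe();print(pose(s),s['contact_force'])
E
```

```text
(array([ -59.93933813, -190.01520442]), np.float64(34.999744120212426), np.float64(1.4461311276696225)) [ 0.5490933   0.54563715 -0.49653535]
```

Call:
jog_arm(
  targets=[
    [[0.001,0,0],0],
    [[0.0015,0,0],0],
    [[0.002,0,0],0],
    [[0.0025,0,0],0],
  ],
)

```text
clock: 31.2
eef_pos: [0.6355, 0.0099, 0.0349]
ee_rot: [0.0, 0.75, 0.662, -0.001]
contact_force: [-2.5, -17.2, 1.5]
grip_width: 0.0469
grasp_force: 8.7
```

Call:
jog_arm(
  targets=[
    [[-0.004,0,0],0],
    [[-0.015,0,0],0],
    [[-0.025,0,-0.06],0],
    [[-0.045,0,-0.1],0],
    [[-0.045,0,-0.16],0],
    [[-0.045,0,-0.2],0],
    [[-0.045,0,-0.2],0],
    [[-0.045,0,-0.2],0],
  ],
)

```text
clock: 32.2
eef_pos: [0.6296, -0.0337, 0.2344]
ee_rot: [-0.0, 0.75, 0.662, -0.0]
contact_force: [-0.5, 0.6, -1.0]
grip_width: 0.0472
grasp_force: 0.0
```

```bash
python3 - <<'E'
from h import *
from bench import r
d=r.snapshot("wrist");s=r.observe();print(pose(s),s['contact_force'],s['clock'])
def px(x,y,z):return proj(d,[[*((R2(TH)@[x,y]+C)/1000),z]])[0].round().tolist()
for p in((-60,-29),(-60,-118)):print(p,px(*p,27/1000))
m=np.zeros((384,512),np.uint8);m[:]=d['frame'].max(2)<95
for x,y in((-60,-29),(-60,-118)):
    u,v=map(int,px(x,y,.027))
    if 0<=u<512 and 0<=v<384:
        l=cv2.connectedComponents(m)[1];b=(l==l[v,u]).astype(np.uint8);print(b.sum(),d['frame'][v,u])
        q=rect(d,b,.027);print(q,R2(-TH)@(np.array(q[0])-C))
E
```

```text
(array([ -60.68855568, -232.9100541 ]), np.float64(233.75984890108134), np.float64(1.44589939547194)) [-0.42651989 -0.43788618 -0.96731412] 32.25
(-60, -29) [259.0, -70.0]
(-60, -118) [259.0, 47.0]
57736 [66 70 77]
((618.2904663085938, -90.50587463378906), (421.3037109375, 634.323974609375), 82.81962585449219) [ -64.51643642 -290.79739644]
```

```bash
python3 - <<'E'
from h import *
from bench import r
for n,t in(("scene",62),("scene",75),("side",115)):
    d=r.snapshot(n);g=d['frame'].max(2)
    W=lambda x,y:[*((R2(TH)@[x,y]+C)/1000),.027]
    roi=proj(d,[W(-150,-4+0),W(-2,-4),W(-2,-215),W(-150,-215)]) 
    k=np.zeros(g.shape,np.uint8);cv2.fillPoly(k,[roi.astype(np.int32)],1)
    m=((g<t)&(k>0)).astype(np.uint8);q=rect(d,m,.027);print(n,t,int(m.sum()),q,R2(-TH)@(np.array(q[0])-C))
E
```

```text
scene 62 1782 ((646.8662719726562, 108.03375244140625), (171.6248016357422, 110.38282775878906), 82.81687927246094) [-60.87455655 -90.24491728]
scene 75 1864 ((646.78564453125, 107.21627807617188), (173.15481567382812, 114.24109649658203), 82.95845794677734) [-60.8528081 -91.0660702]
side 115 1232 ((641.549072265625, 87.45330810546875), (215.390625, 130.63580322265625), 82.94649505615234) [ -63.58881366 -111.32713989]
```

```bash
python3 -c "
from bench import r
print(r.finish_job())"
```

```text
the job is handed in; nothing more can be done
None
```

I pushed both tiles into the fence corner and handed the job in at about 32 s: the half tile is tight against the left and far fences, and the square is closed up against it and flat on the far fence. The highest push force I read was about 25 N, and I touched nothing else.

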